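# Push the stage plate over the lip and latch it into the microscope base

## Task

Slide the round metal stage plate along the apron of the microscope base and over the raised lip, without lifting it off the base, so that it drops into the pocket beyond. Then press its near edge down gently until the sprung catch in the lip snaps out over it and the plate lies flat on the pocket's floor. Go by feel rather than force, and leave everything else on the bench where it is.

Things in the scene. Friction and masses are not known exactly. Their poses are not given: they have to be found in the camera images.
- base: white microscope base, head off, 355 x 200 mm, fixed; place and yaw vary. Origin on the bench straight below the pocket's centre; x points from apron over lip into the pocket (push direction), z up. Pocket: 82 mm along x (x = -41 to 41 mm), 86 mm wide. Deck 34 mm high; walls to 40 mm at the pocket's sides beyond x = -15 mm and far end. 25 mm column stub, 184 mm high, at x 138, y 68 mm
- apron (a point): point on the flat front apron, 125 mm before the pocket's centre, 30 mm above the bench; base axes. The apron runs from x = -190 to -59 mm of the base frame over the full 200 mm width
- lip (a point): middle of the rear top edge of the raised bare-metal lip, 34 mm above the bench, 4 mm above the apron, 41 mm before the pocket's centre; base axes. The lip's flat top is 6 mm deep; before it a 12 mm slope comes up from the apron. Both run across the full width of the base
- plate: the stage plate: smooth dark metal disc, 80 mm across, 8 mm thick, 0.16 to 0.25 kg. Origin: centre of its underside, z its axis. Starts flat on the apron, 102 to 118 mm before the pocket's centre. Push low on its rim until it tips over the lip (centre 30 mm before the pocket's), then above the lip's height, to the far wall; its leading edge dips first. Push and press gently, never over 25 N
- catch (a joint): sprung catch, 30 mm wide, at the middle of the lip's rear face, steep nose 5 mm out over the pocket. Value: metres pressed back (0 = out). The pocket floor is set 7 to 15 mm above the bench (not measured), the nose's tip always 10 mm above it. The plate's trailing edge hangs and sticks on the nose; press it, 4 to 10 N within 25 mm of that edge, down to the floor: only then the nose snaps over it
- tweezers: steel tweezers lying flat, 127 mm long, 10 mm wide, 8 mm high; origin near the middle of the underside, x along their length. Leave alone
- filter: plain aluminium filter disc, 32 mm across and 7 mm thick, lying on the bench; origin at the centre of the underside. Leave alone
- objective: black stepped lens barrel standing upright, 44 mm across and 50 mm high; origin at the centre of the underside. Leave alone
- lens_ring: black ring, 42 mm outside, 32 mm inside, 10 mm high, lying on the deck of the microscope base to the right (-y) of the pocket; origin at the centre of the underside. Leave alone
- dish: shallow glass dish, 90 mm across, 16 mm high, on the bench; origin at the centre of the underside. Leave alone
- jar: amber jar with a white cap, 50 mm across, 70 mm high; origin at the centre of the underside. Leave alone
- slide_box: closed blue slide box, 100 x 85 x 35 mm; origin at the centre of the underside. Leave alone
Not all that is in view belongs to the job. Of the things like the plate, leave any that is orange or purple; of the rest the larger one is meant.

How it is judged:
On the way:
1. the plate has been pushed across the lip: its centre is within 6 mm of the pocket's centre, seen from above (horizontal distance between plate and base below 0.006 m), for 0.1 s.
At the end, for the whole second after the job is handed in: the plate lies flat in the pocket (centre within 5 mm of the pocket's, underside 5 to 16.5 mm above the bench, tilt under 0.02 rad) and at rest, with the catch sprung out over it (pressed in less than 1.2 mm) (horizontal distance between plate and base below 0.005 m and z of plate in the frame of base between 0.005 and 0.0165 m and angle between plate's own z axis and vertical below 0.02 rad and value of joint catch below 0.0012 m and linear speed of plate below 0.01 m/s); the robot touches nothing.
It fails at once if the plate is pushed or pressed with more than 25 N (contact force between any of the fingers, the arm and plate above 25 N).
It fails at once if the plate is lifted: its centre comes more than 10 mm above the lip's top (z of plate in the frame of base above 0.044 m).
It fails at once if the robot bears on the microscope base with more than 50 N (contact force between any of the fingers, the arm and base above 50 N).
It fails at once if another thing on the bench is moved more than 20 mm (distance of any of tweezers, filter, objective, lens_ring, dish, jar, slide_box from where it was at the start of the episode above 0.02 m).
It also fails if it takes over 48 s, if anything falls off the work surface, if the arm or the gripper's body presses on something with over 40 N, if the wrist force passes 120 N, or if a joint passes its speed limit or range.

## Robot

A 7-joint arm with a two-finger parallel gripper is mounted at the origin on the work surface. World frame = base frame: x ahead of the robot, y to its left, z up, the work surface at z = 0. Lengths are in m, angles in rad, forces in N, time in s.
With the tool pointing down it reaches from about 0.35 to 0.9 m from the base axis. Payload 8.1 kg.
Tool frame: the origin (TCP) lies midway between the tips of the shut fingers; the grasp point (between the pads) lies 19 mm behind it; z points along the fingers, y is the line along which they close (so a half turn about z gives the same grasp; the last joint's range is limited). The gripper opens to 92 mm and grips with 3 to 60 N. Pads are 19 mm wide; open, the fingers measure 130 mm over their backs; the gripper's body (75 mm by 190 mm) begins 47 mm behind the grasp point.
Start: joints at [-1.37, 0.434, 0.025, 1.573, -0.012, 1.134, -0.075], TCP at [0.187, 0.596, 0.227] pointing down, gripper open.
Joint ranges: [-2.62, 2.62], [-0.44, 2.09], [-1.27, 1.32], [0.08, 2.57], [-1.32, 4.46], [0.12, 2], [-2.74, 2.74]. Speed limits (rad/s): [2.22, 2.22, 3.01, 3.01, 3.14, 3.14, 3.14].

## Interface

Orientations are given as a rotation vector (axis times angle).
In Python, from cell import arm gives the robot as it stands.
- The arm moves only by the tool move_arm, never from a script. Its argument "motion" is a list of rows, each an object of numbers: "tx", "ty", "tz": the shift along the tool's x, y, z normalised to -1 to 1, where 1 is 1000 mm; "twist": the turn about the tool's z normalised to -1 to 1, where 1 is pi/2 rad. In form: [{"tx": .., "ty": .., "tz": .., "twist": ..}, ...]. A call has 1 to 12 rows; each row shifts and turns the commanded pose from where the row before left it, along the tool's axes as they then stand; what a row does not reach is not made up. A row lasts 1/10 s, in which the tool goes at most 50 mm and 8.59 degrees, less where a joint would pass 70% of its speed; a pose out of reach is approached as far as the arm can. A call with a number of a shift or a turn outside -1 to 1 is refused whole. A call with a gripper value outside its range is refused whole. "gripper" is the gripper's target within -1 to 1 (shut at 1, half-way at 0, fully open at -1), set as the call begins (left out, the last holds). The fingers move at their own pace and stop on an object; "squeeze" is the grip in N (left out, the last holds). Time passes only in rows, so rows that do not move let the fingers close. It gives the time, the measured TCP pose, the force, the opening and the grip force at its end, in the units of the state.
- arm.observe(): the state, without advancing time (a new reading comes with each control period).
- arm.get_image(name): name is "scene" or "top"; returns the picture (480x640x3 uint8, red, green, blue); there is no depth.
- arm.calibration(name): a dict with "K" (3x3 intrinsics, pixels), "T" (4x4, takes a point from camera to world coordinates). Camera axes: x right, y down, z forward; pixel columns grow to the right and rows downward; lengths in m; the calibration is good to about 2 mm. A picture is of the moment at which its call begins. calibration takes no time and is no camera call.
- arm.sign_off(): hands the job in; it is judged then, once.
Trained networks look in the newest picture that a camera, given by its name, has taken for a name from the list of things; names that differ only in an ending like _2 or _b are one class to them, and where a whole thing is asked for, a point or a joint stands for the part that bears it (a point fixed in the world has none). Each returns a list of dicts, best first, with "conf" (0 to 1); they miss things now and then, are a little off and sometimes report something else, mostly with a low value. They report only what shows in the picture. A call takes as long as a camera call. They do not tell look-alikes from the thing itself.
- arm.look_for(camera, query): "point" ([column, row] as shares, 0 to 1, of the picture: columns of its width, rows of its height, amid what is visible of it).
- arm.regions_of(camera, query): "region" (480x640 bool, what is visible of it) and "point" ([column, row] as shares, 0 to 1, of the picture: columns of its width, rows of its height, amid what is visible of it).
- arm.place_of(camera, query): "point" ([column, row] as shares, 0 to 1, of the picture: columns of its width, rows of its height: a listed point, or the origin of a listed thing).
The state is a dict: "clock": time; "joints": joint angles; "dq": joint speeds; "joint_efforts": joint torques, N m; "position": TCP position; "ee_rot": TCP orientation; "force": force on the tool from outside, world axes, zero at the start; "ft_torque": the same for the moment, N m; "width": opening from 0.0 (shut) to 1.0 (fully open); "gripper_force": force on a finger pad.
Only numpy, scipy, OpenCV 4.12 (cv2) and the standard library are available. Lean on these libraries where they do the work, as an engineer would, in place of code of your own. Each camera call takes 0.05 s, during which the arm holds its last target. There are 200 camera calls.

## Working session

There is one attempt and no reset: what is moved stays moved. The work goes in short steps, Python scripts to look and compute and a tool call to move; the robot and the scene stay as the last step left them, time stands still between calls to the robot, and variables do not carry over. Pictures are saved under pics/ and viewed, at most 10 in all, crops included, and the job is handed in when it is done.

Besides the shell and the picture viewer there is one more tool, called as name(argument=value, ...), one argument or row to a line, values as JSON. move_arm: Moves the arm, as the interface text tells. Scaled input: -1 to 1 covers 1000 mm each way for a shift and pi/2 rad each way for a turn. Its arguments: {"type":"object","properties":{"motion":{"type":"array","items":{"type":"object","properties":{"tx":{"type":"number"},"ty":{"type":"number"},"tz":{"type":"number"},"twist":{"type":"number"}}}},"gripper":{"type":"number"},"squeeze":{"type":"number"}},"required":["motion"]}

```bash
mkdir -p pics
cat > h.py <<'E'
from cell import arm
import numpy as np, cv2
from scipy.spatial.transform import Rotation as R
def ray(cam,px,z):
    c=arm.calibration(cam);K=np.array(c["K"]);T=np.array(c["T"])
    d=T[:3,:3]@np.linalg.solve(K,[px[0],px[1],1]);o=T[:3,3]
    return o+d*(z-o[2])/d[2]
def proj(cam,p):
    c=arm.calibration(cam);K=np.array(c["K"]);T=np.array(c["T"])
    q=K@(T[:3,:3].T@(np.array(p)-T[:3,3]));return q[:2]/q[2]
def save(cam,name):
    im=arm.get_image(cam);cv2.imwrite("pics/"+name,im[:,:,::-1]);return im
E
python3 - <<'E'
from h import *
save("top","t0.png");save("scene","s0.png")
s=arm.observe();print(s)
for c in("top","scene"):
    print(c,np.array(arm.calibration(c)["T"])[:3,3])
    for q,z in(("apron",.03),("lip",.034),("base",0),("plate",.03)):
        for d in arm.place_of(c,q)[:3]:
            p=np.array(d["point"])*[640,480];print(q,round(d["conf"],2),p.round(),ray(c,p,z).round(4))
E
```

```text
{'clock': 0.1, 'joints': array([-1.36960089,  0.43517156,  0.02499159,  1.57401422, -0.01159012,
        1.13398799, -0.07512953]), 'dq': array([-0.00030833, -0.00152339, -0.00162224,  0.0007896 , -0.00271456,
        0.00060631,  0.00089965]), 'joint_efforts': array([ 2.91884127e-03, -6.69123960e+01,  9.87955034e-01, -3.15143895e+01,
       -6.04799646e-02,  3.73352354e-02,  3.04272703e-05]), 'position': array([0.18689136, 0.59592065, 0.22600918]), 'ee_rot': array([-4.75529618e-01, -3.10532262e+00,  2.25334728e-03]), 'force': array([ 0.16992881, -0.23235107,  0.02036989]), 'ft_torque': array([ 0.0111406 ,  0.01464299, -0.00654608]), 'gripper_force': 0.0, 'width': 1.002878164534495}
top [ 0.40669378 -0.01394611  1.04601955]
apron 0.69 [279. 250.] [0.546  0.0838 0.03  ]
lip 0.72 [279. 217.] [0.6227 0.0825 0.034 ]
plate 0.84 [203. 264.] [0.5112 0.2601 0.03  ]
plate 0.83 [238. 330.] [0.3622 0.1737 0.03  ]
plate 0.77 [297. 322.] [0.3797 0.0395 0.03  ]
scene [ 1.31395746 -0.43904163  1.07214297]
apron 0.75 [354. 229.] [0.5402 0.0838 0.03  ]
apron 0.45 [415. 167.] [0.421  0.3435 0.03  ]
lip 0.95 [370. 255.] [0.6316 0.0729 0.034 ]
lip 0.73 [354. 226.] [0.5356 0.0871 0.034 ]
base 0.8 [380. 272.] [0.6643 0.0853 0.    ]
base 0.23 [356. 229.] [0.5206 0.1013 0.    ]
plate 0.91 [351. 234.] [0.5512 0.0682 0.03  ]
plate 0.69 [409. 209.] [0.5446 0.2432 0.03  ]
plate 0.65 [309. 202.] [0.4069 0.0269 0.03  ]
```

View pics/t0.png

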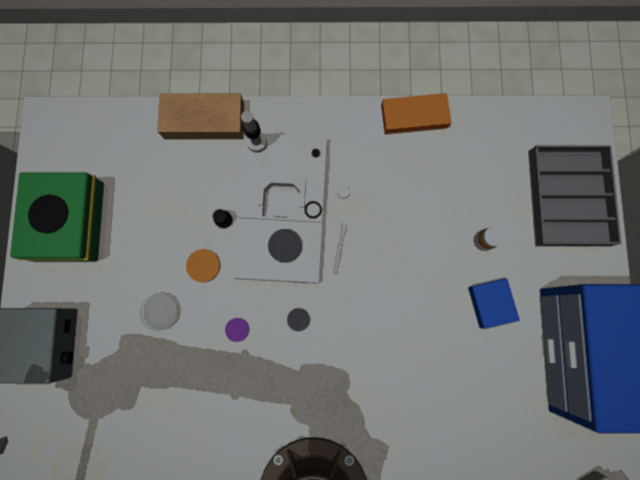

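View pics/s0.png

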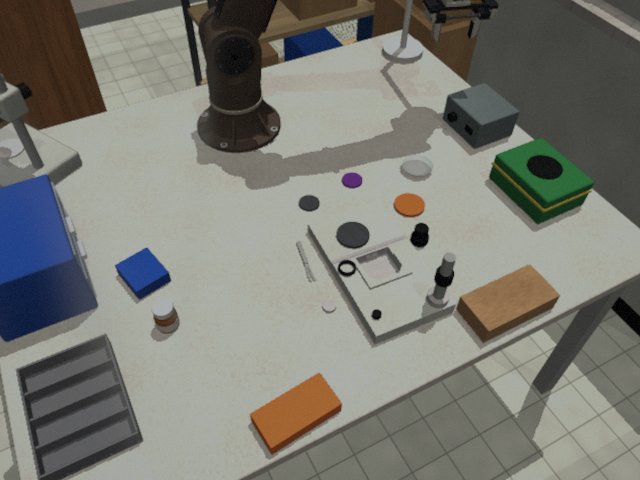

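Run:
```python
import cv2,numpy as np
t=cv2.imread("pics/t0.png");s=cv2.imread("pics/s0.png")
a=cv2.resize(t[185:290,225:345],None,fx=5,fy=5,interpolation=cv2.INTER_CUBIC)
cv2.imwrite("pics/t0c.png",a)
b=cv2.resize(s[205:340,300:460],None,fx=4.4,fy=4.4,interpolation=cv2.INTER_CUBIC)
cv2.imwrite("pics/s0c.png",b)
```

```text
(no output)
```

View pics/t0c.png

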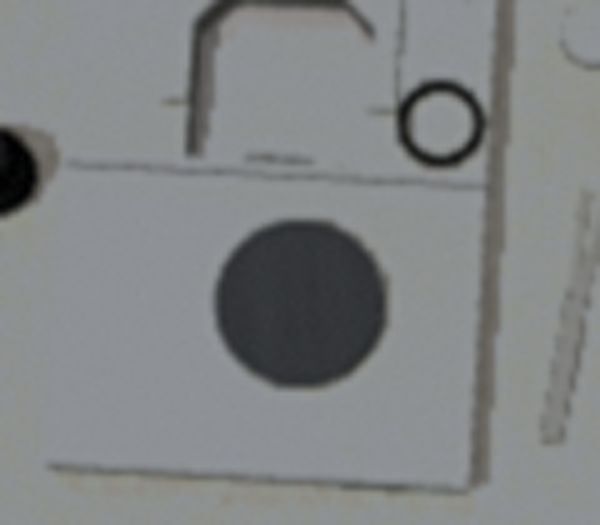

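View pics/s0c.png

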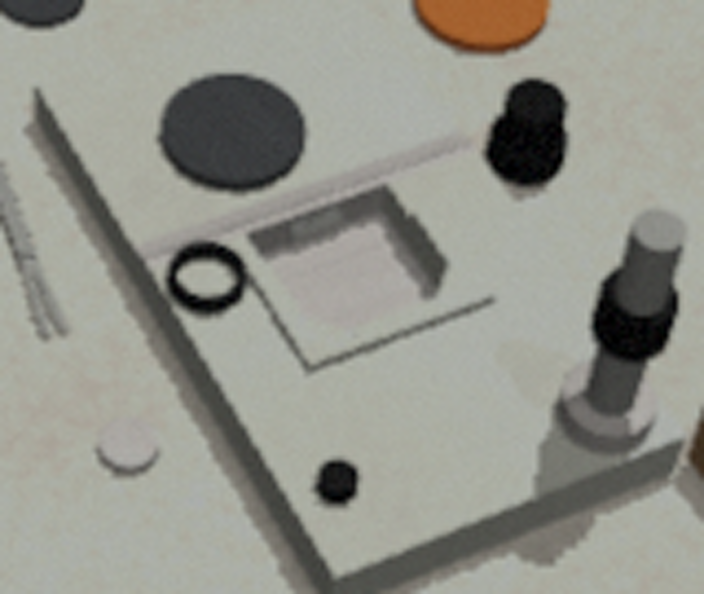

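```bash
cat > fit.py <<'E'
from h import *
from scipy.optimize import least_squares
t=lambda c,r:((c+.5)/5-.5+225,(r+.5)/5-.5+185)
s=lambda c,r:((c+.5)/4.4-.5+300,(r+.5)/4.4-.5+205)
P={"top":[(t(48,466),(-.19,.1,.03)),(t(469,491),(-.19,-.1,.03)),(t(279,158.5),(-.0385,0,.027))],
"scene":[(s(330,583),(.165,-.1,.034)),(s(38,90),(-.19,-.1,.03)),(s(685,440),(.165,.1,.034)),(s(248,237),(-.041,-.043,.034)),(s(388,186),(-.041,.043,.034))]}
def W(v,b):
    c,n=np.cos(v[2]),np.sin(v[2]);return (v[0]+c*b[0]-n*b[1],v[1]+n*b[0]+c*b[1],b[2])
for cs in(["top"],["scene"],["top","scene"]):
    f=lambda v:np.concatenate([proj(c,W(v,b))-p for c in cs for p,b in P[c]])
    r=least_squares(f,[.66,.08,0],x_scale=[.01,.01,.01],loss="soft_l1");print(cs,r.x.round(4),r.fun.round(1))
E
python3 - <<'E'
from fit import *
for c,fn in(("top","t0.png"),("scene","s0.png")):
    im=cv2.imread("pics/"+fn).astype(int)
    m=((im.max(2)<95)).astype(np.uint8)
    seed=proj(c,(.551,.07,.038)).astype(int);print(seed,im[seed[1],seed[0]])
    n,l,st,ce=cv2.connectedComponentsWithStats(m);k=l[seed[1],seed[0]];print(st[k],ce[k])
    if k:
        # back-project hull at rim top z=.038; circle fit
        cs,_=cv2.findContours((l==k).astype(np.uint8),0,1);h=cv2.convexHull(cs[0])[:,0]
        w=np.array([ray(c,p,.038 if c=="top" else .036)[:2] for p in h]);print(cv2.minEnclosingCircle(w.astype(np.float32)),ray(c,ce[k],.038))
E
```

```text
['top'] [ 0.6649  0.0785 -0.0526] [-1.1 -0.   0.7 -0.2  0.2  0.3]
['scene'] [ 0.6679  0.0786 -0.0632] [ 0.5 -0.1 -0.4 -1.6  0.4  0.6 -0.5 -0.1 -0.   0.3]
['top', 'scene'] [ 0.6666  0.0783 -0.0584] [-1.4 -1.1  0.3 -0.8  0.2 -0.5  0.5 -0.4 -1.  -1.7  0.1 -0.1 -0.9 -0.3
 -0.5 -0.1]
[284 247] [57 54 53]
[268 229  34  34 906] [284.75275938 245.2384106 ]
((0.5559221506118774, 0.0685487613081932), 0.04021152853965759) [0.55587096 0.06874267 0.038     ]
[351 231] [63 61 59]
[336 222  33  27 689] [352.42089985 234.80261248]
((0.5584574341773987, 0.06834008544683456), 0.042542241513729095) [0.56037784 0.06657866 0.038     ]
```

move_arm(
  motion=[
    {"twist": -0.08},
    {"twist": -0.078},
    {"tx": -0.025, "ty": -0.038},
    {"tx": -0.025, "ty": -0.038},
    {"tx": -0.025, "ty": -0.038},
    {"tx": -0.025, "ty": -0.038},
    {"tx": -0.025, "ty": -0.038},
    {"tx": -0.025, "ty": -0.038},
    {"tx": -0.025, "ty": -0.038},
    {"tx": -0.025, "ty": -0.038},
    {"tx": -0.025, "ty": -0.038},
    {"tx": -0.025, "ty": -0.038},
  ],
  gripper=-0.09,
)

```text
invalid input
```

```bash
cat > w.py <<'E'
from h import *
B=np.array([.665,.0785]);YAW=-.057
def where(tgt=None):
    s=arm.observe();M=R.from_rotvec(s["ee_rot"]).as_matrix();p=s["position"]
    c,n=np.cos(YAW),np.sin(YAW);A=np.array([[c,n],[-n,c]])
    e=A@M[:2,1]
    print("clock",round(s["clock"],2),"base mm",(A@(p[:2]-B)*1e3).round(1),"z",round(p[2]*1e3,1),"yawerr(toolY vs baseY) deg",np.degrees(np.arctan2(-e[0],e[1])).round(2),"F",s["force"].round(2),"Fbase",(A@s["force"][:2]).round(2),"w",round(s["width"]*92,1))
    if tgt is not None:
        d=M.T@(np.r_[B+A.T@np.array(tgt[:2])/1e3,tgt[2]/1e3]-p);print("tool shift",d.round(4))
E
python3 -c "
from w import *
where((-175,-16,100))"
```

```text
clock 0.5 base mm [-506.8  489.8] z 226.7 yawerr(toolY vs baseY) deg -14.14 F [-0.21  0.28 -0.27] Fbase [-0.23  0.27] w 92.4
tool shift [-0.4453 -0.4094  0.1267]
```

move_arm(
  motion=[
    {"tx": 0, "ty": 0, "tz": 0, "twist": -0.08},
    {"tx": 0, "ty": 0, "tz": 0, "twist": -0.078},
    {"tx": -0.025, "ty": -0.038, "tz": 0, "twist": 0},
    {"tx": -0.025, "ty": -0.038, "tz": 0, "twist": 0},
    {"tx": -0.025, "ty": -0.038, "tz": 0, "twist": 0},
    {"tx": -0.025, "ty": -0.038, "tz": 0, "twist": 0},
    {"tx": -0.025, "ty": -0.038, "tz": 0, "twist": 0},
    {"tx": -0.025, "ty": -0.038, "tz": 0, "twist": 0},
    {"tx": -0.025, "ty": -0.038, "tz": 0, "twist": 0},
    {"tx": -0.025, "ty": -0.038, "tz": 0, "twist": 0},
  ],
  gripper=-0.09,
)

```text
clock: 1.5
position: [0.3705, 0.2801, 0.2271]
ee_rot: [0.087, 3.14, 0.001]
force: [1.7, 0.0, -0.1]
width: 0.546
gripper_force: 0.0
```

```bash
python3 -c "
from w import *
where((-175,-16,100))"
```

```text
clock 1.5 base mm [-305.5  184.5] z 227.1 yawerr(toolY vs baseY) deg 0.08 F [ 1.7   0.   -0.07] Fbase [1.69 0.1 ] w 50.3
tool shift [-0.1302 -0.2008  0.127 ]
```

move_arm(
  motion=[
    {"tx": -0.022, "ty": -0.033, "tz": 0.01, "twist": 0},
    {"tx": -0.022, "ty": -0.033, "tz": 0.02, "twist": 0},
    {"tx": -0.022, "ty": -0.034, "tz": 0.02, "twist": 0},
    {"tx": -0.022, "ty": -0.034, "tz": 0.02, "twist": 0},
    {"tx": -0.022, "ty": -0.034, "tz": 0.03, "twist": 0},
    {"tx": -0.022, "ty": -0.033, "tz": 0.03, "twist": 0},
    {"tx": 0, "ty": 0, "tz": 0, "twist": 0},
    {"tx": 0, "ty": 0, "tz": 0, "twist": 0},
    {"tx": 0, "ty": 0, "tz": 0, "twist": 0},
  ],
)

```text
clock: 2.4
position: [0.4902, 0.0752, 0.0975]
ee_rot: [0.086, 3.14, 0.001]
force: [-0.0, -0.0, 0.6]
width: 0.543
gripper_force: 0.0
```

```bash
python3 -c "
from w import *
where((-175,-16,33))"
```

```text
clock 2.4 base mm [-174.3  -13.3] z 97.5 yawerr(toolY vs baseY) deg 0.14 F [-0.05 -0.03  0.59] Fbase [-0.05 -0.04] w 50.0
tool shift [ 0.0007 -0.0028  0.0645]
```

move_arm(
  motion=[
    {"tx": 0, "ty": -0.0028, "tz": 0.02, "twist": 0},
    {"tx": 0, "ty": 0, "tz": 0.02, "twist": 0},
    {"tx": 0, "ty": 0, "tz": 0.015, "twist": 0},
    {"tx": 0, "ty": 0, "tz": 0.006, "twist": 0},
    {"tx": 0, "ty": 0, "tz": 0.0035, "twist": 0},
    {"tx": 0, "ty": 0, "tz": 0, "twist": 0},
    {"tx": 0, "ty": 0, "tz": 0, "twist": 0},
  ],
)

```text
clock: 3.1
position: [0.4905, 0.0716, 0.0332]
ee_rot: [0.087, 3.139, 0.001]
force: [0.3, -0.4, -0.0]
width: 0.547
gripper_force: 0.0
```

```bash
python3 -c "
from w import *
where((-150,-16,33))
im=save('top','t1.png')
cv2.imwrite('pics/t1c.png',cv2.resize(im[185:290,225:345,::-1],None,fx=5,fy=5,interpolation=2))"
```

```text
clock 3.1 base mm [-173.8  -16.8] z 33.2 yawerr(toolY vs baseY) deg 0.1 F [ 0.33 -0.39 -0.  ] Fbase [ 0.35 -0.37] w 50.3
tool shift [-0.0238  0.0008  0.0002]
```

View pics/t1c.png

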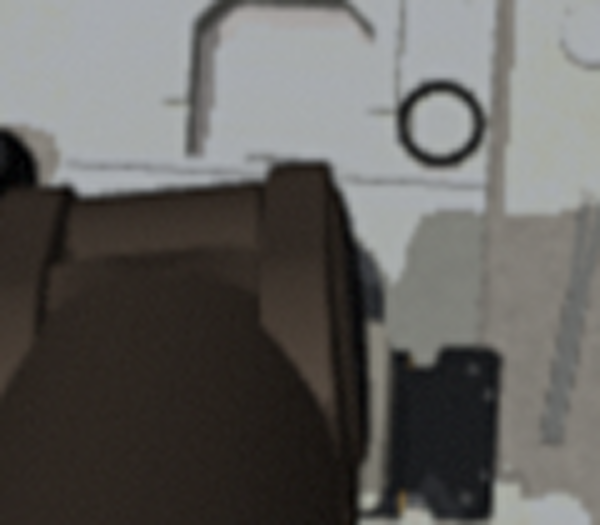

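move_arm(
  motion=[
    {"tx": -0.006, "ty": 0.0005, "tz": 0, "twist": 0},
    {"tx": -0.006, "ty": 0, "tz": 0, "twist": 0},
    {"tx": -0.005, "ty": 0, "tz": 0, "twist": 0},
    {"tx": -0.004, "ty": 0, "tz": 0, "twist": 0},
    {"tx": -0.003, "ty": 0, "tz": 0, "twist": 0},
    {"tx": -0.003, "ty": 0, "tz": 0, "twist": 0},
    {"tx": -0.003, "ty": 0.0005, "tz": 0, "twist": 0},
    {"tx": -0.003, "ty": 0.0005, "tz": 0, "twist": 0},
    {"tx": -0.003, "ty": 0.0008, "tz": 0, "twist": 0},
    {"tx": -0.003, "ty": 0.0008, "tz": 0, "twist": 0},
  ],
)

```text
clock: 4.15
position: [0.5291, 0.0721, 0.0324]
ee_rot: [-0.088, -3.14, 0.0]
force: [-1.8, -0.2, -0.4]
width: 0.548
gripper_force: 0.8
```

```bash
python3 -c "
from w import *
where((-85,0,33))"
```

```text
clock 4.15 base mm [-135.3  -14.2] z 32.4 yawerr(toolY vs baseY) deg 0.07 F [-1.79 -0.19 -0.38] Fbase [-1.78 -0.3 ] w 50.4
tool shift [-0.0503  0.0141 -0.0006]
```

move_arm(
  motion=[
    {"tx": -0.003, "ty": 0.001, "tz": 0, "twist": 0},
    {"tx": -0.004, "ty": 0.0013, "tz": 0, "twist": 0},
    {"tx": -0.004, "ty": 0.0013, "tz": 0, "twist": 0},
    {"tx": -0.004, "ty": 0.0013, "tz": 0, "twist": 0},
    {"tx": -0.004, "ty": 0.0013, "tz": 0, "twist": 0},
    {"tx": -0.004, "ty": 0.0013, "tz": 0, "twist": 0},
    {"tx": -0.004, "ty": 0.0013, "tz": 0, "twist": 0},
    {"tx": -0.004, "ty": 0.0013, "tz": 0, "twist": 0},
  ],
)

```text
clock: 4.95
position: [0.561, 0.0805, 0.0324]
ee_rot: [-0.088, -3.14, -0.0]
force: [-1.3, 0.4, 1.5]
width: 0.546
gripper_force: 1.0
```

```bash
python3 -c "
from w import *
where((-71,0,33))
im=save('scene','s1.png')
cv2.imwrite('pics/s1c.png',cv2.resize(im[205:340,300:460,::-1],None,fx=4.4,fy=4.4,interpolation=2))"
```

```text
clock 4.95 base mm [-104.    -3.9] z 32.4 yawerr(toolY vs baseY) deg 0.07 F [-1.32  0.37  1.53] Fbase [-1.34  0.29] w 50.3
tool shift [-0.033   0.0039 -0.0006]
```

View pics/s1c.png

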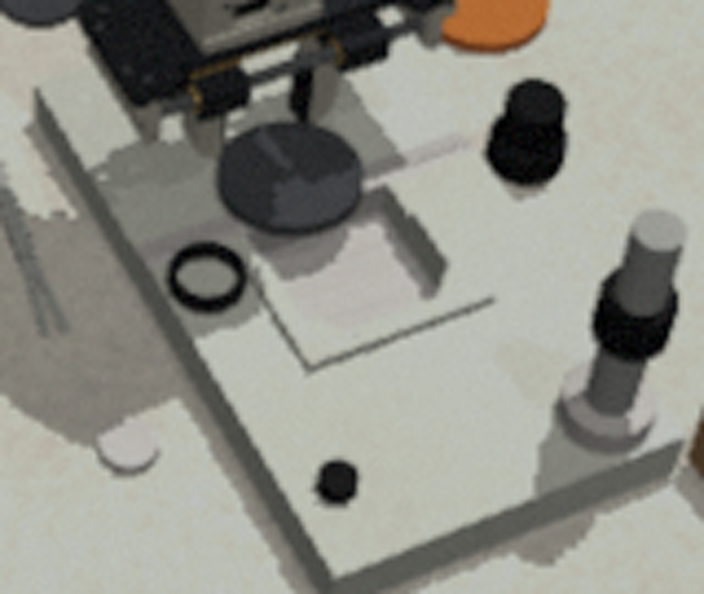

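move_arm(
  motion=[
    {"tx": -0.003, "ty": 0.0008, "tz": 0, "twist": 0},
    {"tx": -0.003, "ty": 0.0007, "tz": 0, "twist": 0},
    {"tx": -0.003, "ty": 0.0006, "tz": 0, "twist": 0},
    {"tx": -0.003, "ty": 0.0006, "tz": 0, "twist": 0},
    {"tx": -0.003, "ty": 0.0006, "tz": 0, "twist": 0},
    {"tx": -0.003, "ty": 0.0006, "tz": 0, "twist": 0},
    {"tx": -0.003, "ty": 0, "tz": 0, "twist": 0},
  ],
)

```text
clock: 5.7
position: [0.582, 0.0834, 0.0325]
ee_rot: [-0.087, -3.14, -0.0]
force: [-2.6, -0.2, 0.8]
width: 0.546
gripper_force: 1.2
```

```bash
python3 -c "
from w import *
where((-71,0,33))
im=save('scene','s2.png').astype(int)
m=(im.max(2)<105).astype(np.uint8)
s=arm.observe();p=proj('scene',(B[0]-.043,B[1]+.002,.04)).astype(int)
n,l,st,ce=cv2.connectedComponentsWithStats(m);k=l[p[1],p[0]];print(p,im[p[1],p[0]],st[k],ce[k])
"
```

```text
clock 5.7 base mm [-83.1   0.1] z 32.5 yawerr(toolY vs baseY) deg 0.08 F [-2.58 -0.22  0.77] Fbase [-2.56 -0.37] w 50.2
tool shift [-0.0121 -0.0001 -0.0005]
[370 249] [39 41 42] [    0     0   640   270 72374] [368.49398955  86.63467544]
```

move_arm(
  motion=[
    {"tx": -0.003, "ty": 0, "tz": 0, "twist": 0},
    {"tx": -0.003, "ty": 0, "tz": 0, "twist": 0},
    {"tx": -0.002, "ty": 0, "tz": 0, "twist": 0},
    {"tx": -0.002, "ty": 0, "tz": 0, "twist": 0},
    {"tx": -0.002, "ty": 0, "tz": 0, "twist": 0},
    {"tx": 0, "ty": 0, "tz": 0, "twist": 0},
  ],
)

```text
clock: 6.35
position: [0.5945, 0.0824, 0.0326]
ee_rot: [0.088, 3.14, 0.0]
force: [-0.4, -0.5, -0.7]
width: 0.54
gripper_force: 0.0
```

```bash
python3 -c "
from w import *
where((-71,0,33))
im=save('scene','s3.png')
cv2.imwrite('pics/s3c.png',cv2.resize(im[205:305,310:430,::-1],None,fx=6,fy=6,interpolation=2))"
```

```text
clock 6.35 base mm [-70.6  -0.1] z 32.6 yawerr(toolY vs baseY) deg 0.07 F [-0.4  -0.53 -0.74] Fbase [-0.37 -0.55] w 49.7
tool shift [ 0.0004  0.0001 -0.0004]
```

View pics/s3c.png

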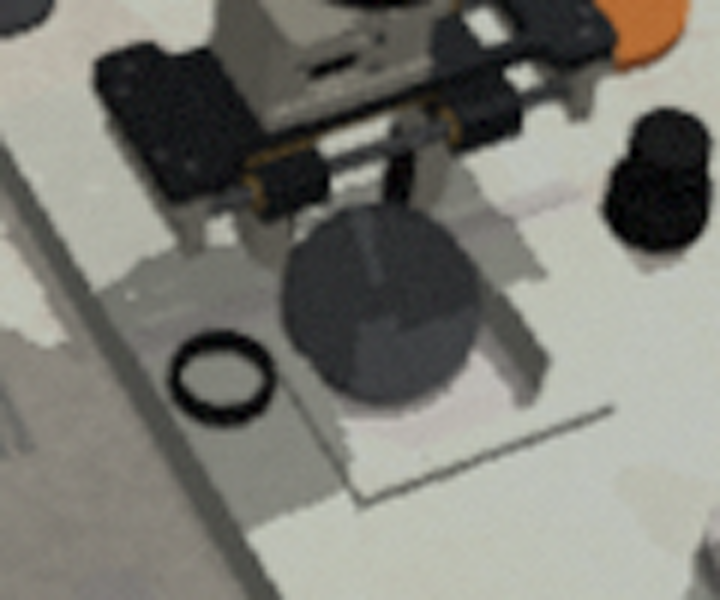

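move_arm(
  motion=[
    {"tx": 0.002, "ty": 0, "tz": -0.003, "twist": 0},
    {"tx": 0, "ty": 0, "tz": -0.0015, "twist": 0},
    {"tx": -0.002, "ty": 0, "tz": 0, "twist": 0},
    {"tx": -0.002, "ty": 0, "tz": 0, "twist": 0},
    {"tx": -0.002, "ty": 0, "tz": 0, "twist": 0},
    {"tx": -0.002, "ty": 0, "tz": 0, "twist": 0},
    {"tx": -0.002, "ty": 0, "tz": 0, "twist": 0},
    {"tx": -0.002, "ty": 0, "tz": 0, "twist": 0},
  ],
)

```text
clock: 7.2
position: [0.6039, 0.0819, 0.0369]
ee_rot: [-0.088, -3.14, 0.0]
force: [-0.9, -0.4, -0.4]
width: 0.547
gripper_force: 0.3
```

```bash
python3 -c "
from w import *
where((-41,0,37))"
```

```text
clock 7.2 base mm [-61.2  -0.1] z 36.9 yawerr(toolY vs baseY) deg 0.07 F [-0.94 -0.42 -0.39] Fbase [-0.91 -0.47] w 50.3
tool shift [-0.0202  0.     -0.0001]
```

move_arm(
  motion=[
    {"tx": -0.002, "ty": 0, "tz": 0, "twist": 0},
    {"tx": -0.002, "ty": 0, "tz": 0, "twist": 0},
    {"tx": -0.002, "ty": 0, "tz": 0, "twist": 0},
    {"tx": -0.002, "ty": 0, "tz": 0, "twist": 0},
    {"tx": -0.002, "ty": 0, "tz": 0, "twist": 0},
    {"tx": -0.002, "ty": 0, "tz": 0, "twist": 0},
  ],
)

```text
clock: 7.8
position: [0.616, 0.0813, 0.037]
ee_rot: [-0.088, -3.14, -0.0]
force: [-0.2, -0.9, 0.3]
width: 0.543
gripper_force: 0.3
```

```bash
python3 -c "
from w import *
where((-41,0,37))
im=save('scene','s4.png')
cv2.imwrite('pics/s4c.png',cv2.resize(im[205:305,310:430,::-1],None,fx=6,fy=6,interpolation=2))"
```

```text
clock 7.8 base mm [-49.1  -0. ] z 37.0 yawerr(toolY vs baseY) deg 0.07 F [-0.19 -0.89  0.33] Fbase [-0.14 -0.9 ] w 50.0
tool shift [-0.0081  0.     -0.    ]
```

View pics/s4c.png

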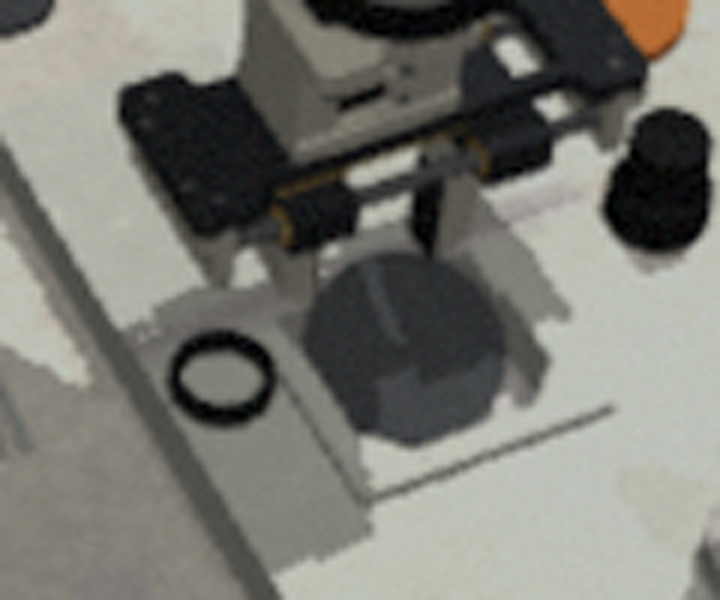

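move_arm(
  motion=[
    {"tx": -0.0015, "ty": 0, "tz": 0, "twist": 0},
    {"tx": -0.001, "ty": 0, "tz": 0, "twist": 0},
    {"tx": -0.001, "ty": 0, "tz": 0, "twist": 0},
    {"tx": -0.001, "ty": 0, "tz": 0, "twist": 0},
    {"tx": -0.001, "ty": 0, "tz": 0, "twist": 0},
  ],
)

```text
clock: 8.35
position: [0.6214, 0.081, 0.037]
ee_rot: [0.087, 3.14, 0.0]
force: [-0.6, 0.9, 0.1]
width: 0.546
gripper_force: 0.3
```

move_arm(
  motion=[
    {"tx": -0.001, "ty": 0, "tz": 0, "twist": 0},
    {"tx": -0.001, "ty": 0, "tz": 0, "twist": 0},
  ],
)

```text
clock: 8.55
position: [0.6234, 0.0809, 0.037]
ee_rot: [-0.088, -3.14, -0.0]
force: [-1.0, -0.9, -0.3]
width: 0.546
gripper_force: 0.3
```

```bash
python3 -c "
from w import *
where((-41,0,37))
im=save('scene','s5.png')
cv2.imwrite('pics/s5c.png',cv2.resize(im[205:305,310:430,::-1],None,fx=6,fy=6,interpolation=2))"
```

```text
clock 8.55 base mm [-41.7   0. ] z 37.0 yawerr(toolY vs baseY) deg 0.07 F [-1.05 -0.92 -0.27] Fbase [-0.99 -0.97] w 50.2
tool shift [-0.0007 -0.     -0.    ]
```

View pics/s5c.png

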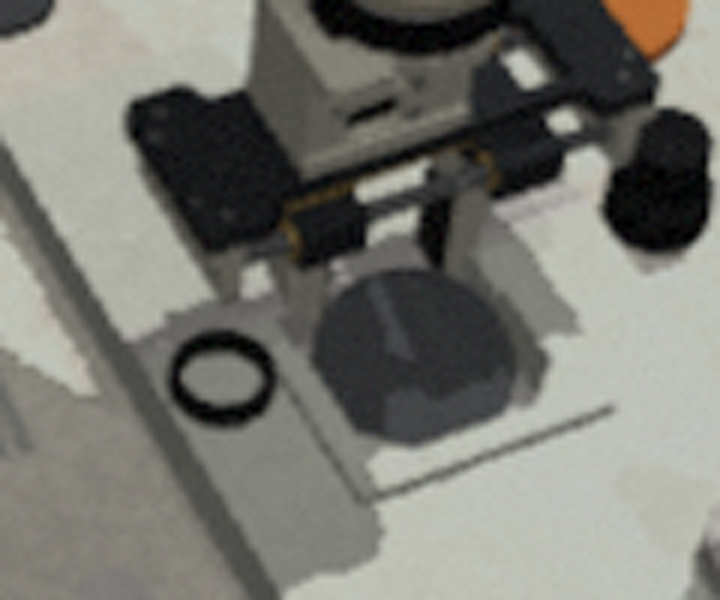

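move_arm(
  motion=[
    {"tx": -0.001, "ty": 0, "tz": 0, "twist": 0},
    {"tx": -0.001, "ty": 0, "tz": 0, "twist": 0},
  ],
)

```text
clock: 8.8
position: [0.6254, 0.0807, 0.037]
ee_rot: [0.088, 3.14, 0.0]
force: [-1.0, -0.2, 0.3]
width: 0.546
gripper_force: 0.3
```

move_arm(
  motion=[
    {"tx": -0.001, "ty": 0, "tz": 0, "twist": 0},
    {"tx": 0, "ty": 0, "tz": 0, "twist": 0},
  ],
)

```text
clock: 9.0
position: [0.6267, 0.0807, 0.0371]
ee_rot: [0.088, 3.14, 0.0]
force: [-0.6, 0.8, 0.4]
width: 0.546
gripper_force: 0.0
```

move_arm(
  motion=[
    {"tx": -0.001, "ty": 0, "tz": 0, "twist": 0},
    {"tx": 0, "ty": 0, "tz": 0, "twist": 0},
  ],
)

```text
clock: 9.2
position: [0.6275, 0.0806, 0.037]
ee_rot: [0.088, 3.14, 0.0]
force: [0.7, 0.3, 0.4]
width: 0.548
gripper_force: 0.0
```

move_arm(
  motion=[
    {"tx": 0.005, "ty": 0, "tz": -0.005, "twist": 0},
    {"tx": 0.02, "ty": 0, "tz": -0.01, "twist": 0},
    {"tx": 0.035, "ty": 0, "tz": 0, "twist": 0},
    {"tx": 0.04, "ty": 0, "tz": 0, "twist": 0},
    {"tx": 0.035, "ty": 0, "tz": 0, "twist": 0},
    {"tx": 0, "ty": 0, "tz": 0, "twist": 0},
  ],
  gripper=1,
)

```text
clock: 9.8
position: [0.4866, 0.0883, 0.0519]
ee_rot: [-0.085, -3.135, 0.0]
force: [1.2, -1.7, -0.4]
width: 0.073
gripper_force: 0.0
```

```bash
python3 -c "
from w import *
where((-23,0,60))
im=save('top','t6.png');sc=save('scene','s6.png')
a=cv2.resize(im[180:260,250:330,::-1],(400,400),interpolation=2)
b=cv2.resize(sc[220:300,340:420,::-1],(400,400),interpolation=2)
cv2.imwrite('pics/c6.png',np.hstack([a,b]))
for c in ('top','scene'):
    for d in arm.place_of(c,'plate')[:4]:
        p=np.array(d['point'])*[640,480];print(c,round(d['conf'],2),p.round(1),ray(c,p,.017).round(4))
"
```

```text
clock 9.8 base mm [-178.6   -0.4] z 51.9 yawerr(toolY vs baseY) deg 0.16 F [ 1.23 -1.69 -0.4 ] Fbase [ 1.33 -1.62] w 6.7
tool shift [-0.1556 -0.     -0.0089]
top 0.97 [203.3 264. ] [0.5137 0.2626 0.017 ]
top 0.66 [300.7 320.4] [0.3832 0.0311 0.017 ]
top 0.61 [280.6 197.5] [0.6756 0.0823 0.017 ]
top 0.44 [483.2 243.1] [ 0.565  -0.3997  0.017 ]
scene 0.82 [409.8 205. ] [0.5241 0.2601 0.017 ]
scene 0.69 [311.7 202.2] [0.3999 0.0389 0.017 ]
scene 0.67 [379.9 270.3] [0.6699 0.079  0.017 ]
```

View pics/c6.png

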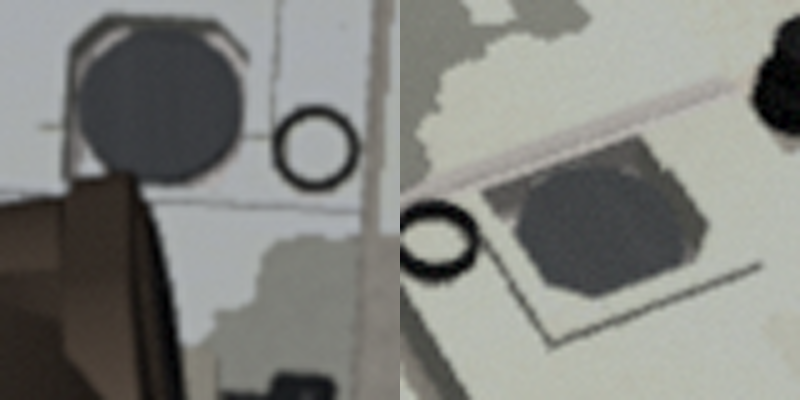

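move_arm(
  motion=[
    {"tx": -0.03, "ty": 0, "tz": -0.01, "twist": 0},
    {"tx": -0.04, "ty": 0, "tz": 0, "twist": 0},
    {"tx": -0.04, "ty": 0, "tz": 0, "twist": 0},
    {"tx": -0.03, "ty": 0, "tz": 0, "twist": 0},
    {"tx": -0.0165, "ty": 0, "tz": 0, "twist": 0},
    {"tx": 0, "ty": 0, "tz": 0.008, "twist": 0},
    {"tx": 0, "ty": 0, "tz": 0.008, "twist": 0},
    {"tx": 0, "ty": 0, "tz": 0, "twist": 0},
  ],
)

```text
clock: 10.8
position: [0.6468, 0.0794, 0.0441]
ee_rot: [-0.087, -3.137, 0.001]
force: [-1.0, 0.6, 1.5]
width: 0.005
gripper_force: 0.0
```

```bash
python3 -c "
from w import *
where((-22,0,40))"
```

```text
clock 10.8 base mm [-18.2  -0.2] z 44.1 yawerr(toolY vs baseY) deg 0.08 F [-1.    0.56  1.48] Fbase [-1.03  0.51] w 0.5
tool shift [0.0038 0.0002 0.0041]
```

move_arm(
  motion=[
    {"tx": 0.004, "ty": 0, "tz": 0.002, "twist": 0},
    {"tx": 0, "ty": 0, "tz": 0.002, "twist": 0},
    {"tx": 0, "ty": 0, "tz": 0.002, "twist": 0},
    {"tx": 0, "ty": 0, "tz": 0.002, "twist": 0},
    {"tx": 0, "ty": 0, "tz": 0.001, "twist": 0},
    {"tx": 0, "ty": 0, "tz": 0.001, "twist": 0},
    {"tx": 0, "ty": 0, "tz": 0, "twist": 0},
  ],
)

```text
clock: 11.5
position: [0.6447, 0.0797, 0.0359]
ee_rot: [-0.088, -3.14, -0.0]
force: [-0.1, -0.3, 0.2]
width: 0.003
gripper_force: 0.0
```

move_arm(
  motion=[
    {"tx": 0, "ty": 0, "tz": 0.001, "twist": 0},
    {"tx": 0, "ty": 0, "tz": 0.001, "twist": 0},
    {"tx": 0, "ty": 0, "tz": 0.001, "twist": 0},
  ],
)

```text
clock: 11.8
position: [0.6448, 0.0797, 0.0329]
ee_rot: [0.087, 3.14, 0.0]
force: [0.6, -0.9, -0.2]
width: 0.001
gripper_force: 0.0
```

move_arm(
  motion=[
    {"tx": 0.002, "ty": 0, "tz": 0.001, "twist": 0},
    {"tx": 0, "ty": 0, "tz": 0.001, "twist": 0},
    {"tx": 0, "ty": 0, "tz": 0, "twist": 0},
  ],
)

```text
clock: 12.1
position: [0.6426, 0.0798, 0.031]
ee_rot: [-0.087, -3.14, -0.0]
force: [-0.7, -0.4, 1.5]
width: 0.007
gripper_force: 0.5
```

move_arm(
  motion=[
    {"tx": 0, "ty": 0, "tz": 0.001, "twist": 0},
    {"tx": 0, "ty": 0, "tz": 0.001, "twist": 0},
  ],
)

```text
clock: 12.3
position: [0.6428, 0.0799, 0.0294]
ee_rot: [0.087, 3.14, 0.0]
force: [-2.4, 0.3, 7.4]
width: 0.006
gripper_force: 3.5
```

move_arm(
  motion=[
    {"tx": 0, "ty": 0, "tz": 0.001, "twist": 0},
    {"tx": 0, "ty": 0, "tz": 0.001, "twist": 0},
  ],
)

```text
clock: 12.5
position: [0.6427, 0.0799, 0.0275]
ee_rot: [-0.087, -3.14, -0.001]
force: [-3.4, -0.7, 7.9]
width: 0.001
gripper_force: 4.2
```

move_arm(
  motion=[
    {"tx": 0, "ty": 0, "tz": 0.001, "twist": 0},
    {"tx": 0, "ty": 0, "tz": 0, "twist": 0},
  ],
)

```text
clock: 12.7
position: [0.6428, 0.0798, 0.0258]
ee_rot: [0.087, 3.14, 0.0]
force: [1.1, -0.7, -0.7]
width: 0.003
gripper_force: 0.0
```

move_arm(
  motion=[
    {"tx": 0, "ty": 0, "tz": 0.001, "twist": 0},
    {"tx": 0, "ty": 0, "tz": 0, "twist": 0},
  ],
)

```text
clock: 12.9
position: [0.6427, 0.0798, 0.0247]
ee_rot: [-0.087, -3.14, 0.0]
force: [-0.2, 0.4, 0.6]
width: 0.005
gripper_force: 0.0
```

move_arm(
  motion=[
    {"tx": 0, "ty": 0, "tz": 0.001, "twist": 0},
    {"tx": 0, "ty": 0, "tz": 0, "twist": 0},
  ],
)

```text
clock: 13.1
position: [0.6427, 0.0798, 0.0238]
ee_rot: [-0.087, -3.14, 0.0]
force: [0.5, 0.8, 0.6]
width: 0.002
gripper_force: 0.0
```

move_arm(
  motion=[
    {"tx": 0, "ty": 0, "tz": 0.001, "twist": 0},
    {"tx": 0, "ty": 0, "tz": 0, "twist": 0},
  ],
)

```text
clock: 13.3
position: [0.6427, 0.0798, 0.0228]
ee_rot: [-0.087, -3.14, 0.0]
force: [0.4, 0.4, -0.5]
width: 0.001
gripper_force: 0.0
```

move_arm(
  motion=[
    {"tx": 0, "ty": 0, "tz": 0.001, "twist": 0},
    {"tx": 0, "ty": 0, "tz": 0, "twist": 0},
  ],
)

```text
clock: 13.5
position: [0.6427, 0.0798, 0.0218]
ee_rot: [-0.087, -3.14, -0.0]
force: [0.1, -0.0, 0.4]
width: 0.002
gripper_force: 0.0
```

move_arm(
  motion=[
    {"tx": 0, "ty": 0, "tz": 0.0007, "twist": 0},
    {"tx": 0, "ty": 0, "tz": 0, "twist": 0},
  ],
)

```text
clock: 13.7
position: [0.6428, 0.0798, 0.0212]
ee_rot: [-0.088, -3.14, -0.0]
force: [-0.5, -0.5, 0.1]
width: 0.005
gripper_force: 0.0
```

move_arm(
  motion=[
    {"tx": 0, "ty": 0, "tz": 0.001, "twist": 0},
    {"tx": 0, "ty": 0, "tz": 0, "twist": 0},
  ],
)

```text
clock: 13.9
position: [0.6427, 0.0798, 0.0201]
ee_rot: [-0.087, -3.14, -0.0]
force: [0.8, -0.3, -0.1]
width: 0.004
gripper_force: 0.0
```

move_arm(
  motion=[
    {"tx": 0, "ty": 0, "tz": 0.001, "twist": 0},
    {"tx": 0, "ty": 0, "tz": 0, "twist": 0},
  ],
)

```text
clock: 14.1
position: [0.6427, 0.0798, 0.0191]
ee_rot: [-0.088, -3.14, 0.0]
force: [-0.1, 0.1, 0.2]
width: 0.005
gripper_force: 0.0
```

move_arm(
  motion=[
    {"tx": 0, "ty": 0, "tz": 0.0007, "twist": 0},
    {"tx": 0, "ty": 0, "tz": 0, "twist": 0},
  ],
)

```text
clock: 14.3
position: [0.6428, 0.0798, 0.0187]
ee_rot: [0.088, 3.14, 0.0]
force: [-0.3, -0.7, 2.6]
width: 0.003
gripper_force: 1.0
```

move_arm(
  motion=[
    {"tx": 0, "ty": 0, "tz": 0.0006, "twist": 0},
    {"tx": 0, "ty": 0, "tz": 0, "twist": 0},
  ],
)

```text
clock: 14.5
position: [0.6429, 0.0798, 0.0187]
ee_rot: [0.088, 3.14, 0.0]
force: [-2.2, 0.3, 7.9]
width: 0.005
gripper_force: 4.0
```

move_arm(
  motion=[
    {"tx": 0, "ty": 0, "tz": 0.0003, "twist": 0},
    {"tx": 0, "ty": 0, "tz": 0, "twist": 0},
  ],
)

```text
clock: 14.7
position: [0.6429, 0.0798, 0.0186]
ee_rot: [0.088, 3.14, 0.001]
force: [-4.3, -0.2, 11.1]
width: 0.006
gripper_force: 5.3
```

Firm on the floor (z no longer drops). Retract and check.

move_arm(
  motion=[
    {"tx": 0, "ty": 0, "tz": -0.003, "twist": 0},
    {"tx": 0, "ty": 0, "tz": -0.02, "twist": 0},
    {"tx": 0, "ty": 0, "tz": -0.04, "twist": 0},
    {"tx": 0.03, "ty": 0, "tz": -0.02, "twist": 0},
    {"tx": 0.045, "ty": 0, "tz": 0, "twist": 0},
    {"tx": 0.045, "ty": 0, "tz": 0, "twist": 0},
    {"tx": 0.045, "ty": 0, "tz": 0, "twist": 0},
    {"tx": 0.02, "ty": 0, "tz": 0, "twist": 0},
    {"tx": 0, "ty": 0, "tz": 0, "twist": 0},
    {"tx": 0, "ty": 0, "tz": 0, "twist": 0},
  ],
)

```text
clock: 15.7
position: [0.4587, 0.0903, 0.1011]
ee_rot: [0.087, 3.139, 0.001]
force: [0.9, -0.5, 0.2]
width: 0.007
gripper_force: 0.0
```

```bash
python3 -c "
from w import *
where()
for c,b0,z in (('top',(.665,.0785),.0188),('scene',(.6679,.0786),.0188)):
    im=save(c,c+'7.png').astype(int);m=(im.max(2)<(95)).astype(np.uint8)
    p=proj(c,(*b0,z)).astype(int);n,l,st,ce=cv2.connectedComponentsWithStats(m);k=l[p[1],p[0]];print(c,p,im[p[1],p[0]],st[k],ce[k],ray(c,ce[k],z),b0)
    x,y,w,h=st[k][:4]
    if c=='scene':
        for r in range(y-2,y+h+2):print(''.join('%4d'%v for v in im[r,x-2:x+w+2].max(1)))
    else: print('extent ends',[ (ray(c,q,z)[:2]-b0).round(4) for q in ((x-.5,ce[k][1]),(x+w-.5,ce[k][1]),(ce[k][0],y-.5),(ce[k][0],y+h-.5))])
"
```

```text
clock 15.7 base mm [-2.067e+02  1.000e-01] z 101.1 yawerr(toolY vs baseY) deg 0.1 F [ 0.86 -0.52  0.25] Fbase [ 0.89 -0.47] w 0.6
top [281 201] [61 63 66] [263 183  36  34 944] [280.50423729 199.80720339] [0.66945738 0.08216886 0.0188    ] (0.665, 0.0785)
extent ends [array([0.0044, 0.0472]), array([ 0.0045, -0.0398]), array([0.0476, 0.0044]), array([-0.0367,  0.003 ])]
scene [379 269] [61 61 64] [357 248  44  31 761] [380.51905388 264.31800263] [0.65658244 0.0888061  0.0188    ] (0.6679, 0.0786)
 184 181 181 182 183 181 180 179 181 181 183 186 184 181 182 178 173 168 166 163 166 163 166 161 160 153 154 152 164 175 171 167 162 172 178 178 180 183 182 181 183 181 179 182 182 182 183 184
 180 181 183 181 182 180 179 181 183 181 184 181 176 172 171 165 163 163 164 165 158 166 162 156 161 159 169 175 168 160 134 121 103 142 175 179 180 181 182 181 182 179 179 179 183 182 183 185
 180 180 184 182 180 181 179 181 177 176 173 169 165 165 164 165 165 158 156 158 155 166 161 169 179 171 160 143 124 100  86  83  76  99 145 175 180 182 181 182 181 183 180 182 182 183 183 183
 180 182 181 180 18
[... 5456 characters left out ...]
3  90  72  65  67  67  63  66  70  67  63  83 113 139 148 168 182 184 183 183 183 185 182 177 172 164 134 125 107 118 136
 184 186 183 182 186 183 160 125 114 153 177 184 183 183 186 183 171 166 147 128 112  89  73  64  64  81  99 115 136 170 184 181 184 185 185 184 184 183 175 166 150 129 106 101 128 141 170 180
 184 181 183 184 183 184 184 160 113 102 163 183 185 181 185 184 183 183 181 183 171 145 128 113 116 138 157 177 183 184 184 184 185 183 184 177 170 164 137 118 110 124 134 146 176 184 184 184
 183 183 185 185 182 186 183 181 145  92 143 178 183 184 183 182 185 183 183 184 182 183 186 174 177 176 181 184 184 185 185 185 185 175 165 137 124 109 122 137 149 172 185 183 184 183 185 184
```

```bash
python3 -c "
import cv2
for f in('s0','s6','scene7'):
    im=cv2.imread('pics/'+f+'.png').max(2);print(f)
    for r in range(250,260):print(''.join('%4d'%v for v in im[r,362:382]))
"
```

```text
s0
 157 157 156 154 154 148 147 143 141 146 161 169 157 156 150 126 102  85  77  77
 155 156 148 152 146 141 146 155 163 158 152 149 124 111  95  83  77  80  78  81
 150 150 145 149 149 158 163 155 146 128 112  93  86  93  94  82  81  80  81  81
 149 153 158 166 158 148 136 117  92  80  86  91 102 105 100  92  83  79  81  80
 165 161 150 146 125  92  89  86  85  93  96 100 104 104 104  95  84  81  83  89
 145 126 101  82  87  90  96  97  90 100 104 104 104 101  98  96  94  94 100 109
  91  77  80  76  94 104 104  97 101 101 100  99  98  93  97 101 108 125 135 134
  79  78  78  76  92 101 102 102  98 100  94  93  97  98 103 127 134 157 169 169
  79  82  83  76  84  94  96  95  93  92  95  99 110 113 127 159 172 171 169 169
  75  80  81  75  81  91  93  94 101 106 108 125 135 136 160 172 169 170 169 171
s6
 169 167 170 166 163 162 161 154 152 153 171 179 173 166 161 135 108  92  85  85
 167 168 162 161 155 152 157 165 175 170 164 158 134 120 103  87  83  84  86  83
 162 161 157 162 160 169 175 165 158 132 119 104  86  94  90  89  81  83  84  86
 159 160 172 177 169 160 144 128 102  82 
[... 642 characters left out ...]
 158 172 166 165 158 133 119 102  83  84  85  83  85
 158 157 153 160 154 164 172 164 158 132 118  99  89  99  96  86  87  84  85  85
 157 156 167 176 166 158 141 124  97  84  90  93 107 111 104  94  87  85  84  86
 175 167 159 154 130  97  89  91  92  96 102 109 109 111 107 101  92  85  92  95
 155 130 107  89  90  95 105  99  99 107 110 109 108 103  98  94  88  91  97 105
  98  82  83  75  97 107 112 100 104 110 103  98  94  79  72  72  81  81  80  88
  81  84  84  78  94 107 108 104 101  95  80  73  61  61  66  67  66  65  67  63
  84  87  85  75  89  96  96  86  75  63  61  66  66  65  65  65  67  66  69  66
  85  85  84  80  83  80  62  58  62  63  64  63  69  67  67  63  67  63  68  68
```

The catch looks the same as at the start, so it is sprung out. The plate's near edge has dropped beneath it compared with before the press. I'm handing in.

```bash
python3 -c "
from cell import arm
print(arm.sign_off())"
```

```text
the job is handed in; nothing more can be done
None
```

I slid the plate over the lip into the pocket and pressed it to the floor, then backed the arm off and handed the job in at about 16 s; the camera shows the catch sprung out over the plate's edge, and the highest force I read was about 12 N, but no verdict came back.

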